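Build the sieve stack on the shaker

TASK

Build up the little sieve stack on the shaker, one piece at a time from the bottom: first the brass pan in the middle of the round rubber pad, then the fine (blue) sieve, then the coarse (red) sieve, then the white lid. Each piece must sit level and fully home in the one below, and leave the wash bottle, glove box, beaker and brush where they are.

Things in the scene. Friction and masses are not known exactly. Their poses are not given: they have to be found in the camera images.
- shaker_pad (a point): Centre of the top face of the sieve shaker's black rubber pad, 60 mm above the bench; a yellow circle 76 mm across is painted round it. The flat round pad is 100 mm in diameter and stands 14 mm above the shaker's housing, a white box 190 x 180 mm, with its top 46 mm above the bench. The shaker is fixed to the bench; z of this point is up. Its yaw is that of the housing.
- pan: Receiving pan, brass coloured: a plain open round cup with a closed flat floor and no mesh, 62 mm outer diameter, 30 mm high, wall 3 mm, floor 4 mm, about 110 g. Origin: centre of underside, z up. Grip it across its outside. Seated: its origin is at the pad's height.
- fine_sieve: Fine sieve: blue plastic ring with a dense steel mesh (wires 3 mm apart), 62 mm outer diameter, 36 mm high in all, wall 3 mm, mesh 11 mm above the underside, about 80 g. Skirt below: 8 mm deep, 52 mm across (foot 46); its shoulder rests on the rim below (mouth 56 mm). Origin: centre of underside, z up. Grip it across its outside, above 8 mm height. Seated in the pan its origin is 22 mm above the pan's origin.
- coarse_sieve: Coarse sieve: red, wide mesh (wires 9 mm apart over black); else like the fine one: 62 mm outer diameter, 36 mm high, wall 3 mm, about 80 g. Skirt below: 8 mm deep, 52 mm across (foot 46); its shoulder rests on the rim below (mouth 56 mm). Origin: centre of underside, z up. Seated in the fine sieve its origin is 28 mm above that sieve's origin.
- sieve_lid: Lid: white plastic disc 62 mm across with an upright black round knob in the middle, 22 mm in diameter, from 14 to 44 mm above the underside; 44 mm high in all, about 70 g. Skirt below: 8 mm deep, 52 mm across (foot 46); its shoulder rests on the rim below (mouth 56 mm). Origin: centre of underside, z up. Grip it by the knob. Seated in the coarse sieve its origin is 28 mm above that sieve's origin.
- wash_bottle: Bystander: white bottle with red cap, 56 mm in diameter, 140 mm high, standing. Origin: centre of its underside. Leave it alone.
- glove_box: Bystander: red box with a white slot on top, 100 x 180 x 70 mm (x, y, z). Origin: centre of its underside. Leave it alone.
- beaker: Bystander: small open green glass beaker, 60 mm in diameter, 55 mm high. Origin: centre of its underside. Leave it alone.
- brush: Bystander: brush 180 mm long, lying along its x axis, under 40 mm high. Leave it alone.
Not all that is in view belongs to the job. There is more than one size of the pan; the job needs the smallest.

How it is judged:
By the outcome, as a careful person would: the job done as asked, in the order asked, and still so for the second after the job is handed in, with the robot touching nothing.
It also fails if it takes over 120 s, if anything falls off the work surface, if the arm or the gripper's body presses on something with over 40 N, if the wrist force passes 120 N, or if a joint passes its speed limit or range.

ROBOT

A 7-joint arm with a two-finger parallel gripper is mounted at the origin on the work surface. World frame = base frame: x ahead of the robot, y to its left, z up, the work surface at z = 0. Lengths are in m, angles in rad, forces in N, time in s.
With the tool pointing down it reaches from about 0.425 to 0.95 m from the base axis. Payload 4.7 kg.
Tool frame: the origin (TCP) lies at the very end of the fingers, on their centre line; the grasp point (between the pads) lies 19 mm behind it; z points along the fingers, y is the line along which they close (so a half turn about z gives the same grasp; the last joint's range is limited). The gripper opens to 87 mm and grips with 3 to 60 N. Pads are 19 mm wide; open, the fingers measure 117 mm over their backs; the gripper's body (75 mm by 190 mm) begins 51 mm behind the grasp point.
Start: joints at [1.086, 0.469, -0.049, 1.532, 0.024, 1.141, -0.082], TCP at [0.297, -0.606, 0.223] pointing down, gripper open.
Joint ranges: [-2.59, 2.59], [-0.33, 1.99], [-1.39, 1.29], [0.1, 2.45], [-1.04, 4.18], [0.21, 1.99], [-2.66, 2.66]. Speed limits (rad/s): [2.57, 2.57, 3.14, 3.14, 3.14, 3.14, 3.14].

INTERFACE

Orientations are given as a 3x3 rotation matrix whose columns are the frame's x, y, z axes.
In Python, from cell import bot, grab_frame, ticket gives the robot as it stands.
- The arm moves only by the tool move_arm, never from a script. Its argument "steps" is text: rows parted by semicolons, each of 7 numbers parted by spaces: the turn, a rotation vector about the tool's x, y, z in degrees, then the shift along the tool's x, y, z in cm, then the closure, from 0 (fully open) to 1 (shut). In form: ax ay az x y z hand; .... A call has 1 to 8 rows; each row is the pose to reach, as a shift and turn from the pose commanded when the call began, along the tool's axes at that moment; what a row does not reach only later rows make up. A row lasts 1/12 s, in which the tool goes at most 41.7 mm and 7.16 degrees, less where a joint would pass 70% of its speed; a pose out of reach is approached as far as the arm can. A call with a gripper value outside its range is refused whole. The fingers move at their own pace and stop on an object; "newtons" is the grip in N (left out, the last holds). Time passes only in rows, so rows that repeat a pose let the fingers close. It gives the time, the measured TCP pose, the force, the opening and the grip force at its end, in the units of the state.
- bot.get_state(): the state, without advancing time (a new reading comes with each control period).
- grab_frame(name): name is "scene" or "side" or "wrist"; returns a dict with "pixels" (400x640x3 uint8, blue, green, red), "fx", "fy", "cx", "cy" (pixels), "k1" (the pictures are not rectified: a ray, as slopes to the right and down, at radius r is drawn at 1 + k1 r^2 times it, then the intrinsics apply), "rvec" (rotation vector, rad) and "tvec" (3), from world to camera coordinates, as OpenCV has them; the wrist camera has in their place "hand_eye" (4x4, takes a point from camera to tool coordinates, whose origin is the TCP and whose axes are the flange's). Camera axes: x right, y down, z forward; pixel columns grow to the right and rows downward; lengths in m; the calibration is good to about 2 mm. A picture is of the moment at which its call begins: read the wrist's pose just before it. There is no depth.
- ticket.close_job(): hands the job in; it is judged then, once.
The state is a dict: "t": time; "joint_positions": joint angles; "dq": joint speeds; "joint_torque": joint torques, N m; "position": TCP position; "tool_rot": TCP orientation; "wrist_force": force on the tool from outside, world axes, zero at the start; "moment": the same for the moment, N m; "finger_gap": opening from 0.0 (shut) to 1.0 (fully open); "grasp_force": force on a finger pad.
Only numpy, scipy, OpenCV 4.12 (cv2) and the standard library are available. Lean on these libraries where they do the work, as an engineer would, in place of code of your own. Each camera call takes 0.05 s, during which the arm holds its last target. There are 200 camera calls.

## Working session

There is one attempt and no reset: what is moved stays moved. The work goes in short steps, Python scripts to look and compute and a tool call to move; the robot and the scene stay as the last step left them, time stands still between calls to the robot, and variables do not carry over. Pictures are saved under pics/ and viewed, at most 14 in all, crops included, and the job is handed in when it is done.

Besides the shell and the picture viewer there is one more tool, called after ">>>" as name(argument=value, ...) on one line, values as JSON. move_arm: Moves the arm, as the interface text tells. Its arguments: {"type":"object","properties":{"steps":{"type":"string"},"newtons":{"type":"number"}},"required":["steps"]}

```bash
ls; mkdir -p pics; python3 - <<'E'
from cell import bot, grab_frame
import cv2
s=bot.get_state(); print(s['position'],s['tool_rot'],s['finger_gap'],s['t'])
for n in ("scene","side"):
    f=grab_frame(n); cv2.imwrite(f"pics/{n}0.png",f["pixels"]); print({k:v for k,v in f.items() if k!="pixels"})
E
```

```text
pics
[ 0.29685623 -0.60553647  0.22147031] [[ 8.97884736e-01  4.40229604e-01 -9.46812780e-04]
 [ 4.40230614e-01 -8.97883060e-01  1.73705818e-03]
 [-8.54227191e-05 -1.97649400e-03 -9.99998043e-01]] 1.0018390222117077 0.0
{'fx': 371.50862871772944, 'fy': 371.50862871772944, 'cx': 319.77437145761587, 'cy': 194.943459863481, 'k1': 0.027406223329865614, 'rvec': array([ 1.02301533,  2.4240998 , -1.02975127]), 'tvec': array([ 0.4438592 , -0.24418379,  1.41332527])}
{'fx': 455.31105551882183, 'fy': 455.31105551882183, 'cx': 321.8060649505779, 'cy': 193.84847515666226, 'k1': -0.07604153722474213, 'rvec': array([ 0.69700533, -2.63978345,  1.11226812]), 'tvec': array([0.53030748, 0.26143146, 1.06317442])}
```

View pics/scene0.png

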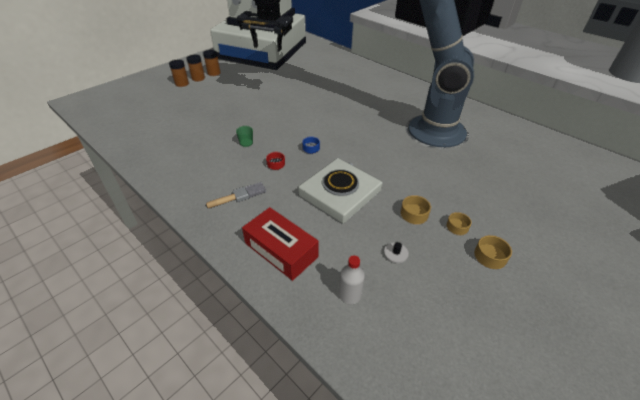

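View pics/side0.png

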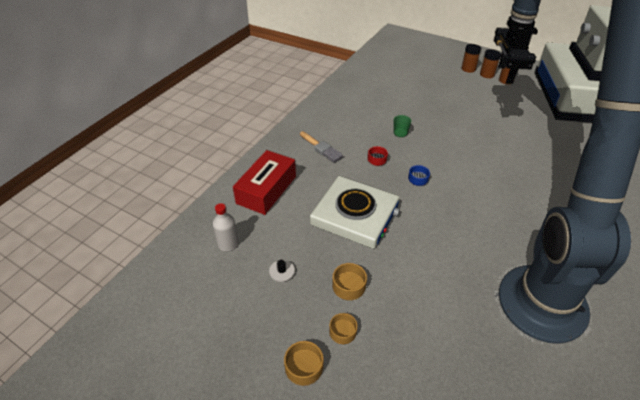

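Scene view: candidates for the pan are three brass cups at (416,209), (459,223) and (493,251), which are (349,281), (343,327) and (304,362) in the side view. The smallest is (459,223). The other pieces:
- Blue ring at (311,145); it can't be mistaken for anything else.
- Red ring at (276,160); the glove box and bottle cap are also red.
- Lid at (396,252), white with a black knob; the bottle is also white.
- Pad at (341,181).

```bash
cat > h.py <<'E'
import numpy as np, cv2
from cell import bot, grab_frame
def cam(f, s=None):
    "rotation cam->world, centre"
    if 'rvec' in f:
        R=cv2.Rodrigues(f['rvec'])[0]; return R.T, -R.T@f['tvec']
    H=f['hand_eye']; R=np.array(s['tool_rot']); return R@H[:3,:3], R@H[:3,3]+s['position']
def ray(f,uv,s=None):
    d=np.array([(uv[0]-f['cx'])/f['fx'],(uv[1]-f['cy'])/f['fy']]); u=d.copy()
    for _ in range(20): u=d/(1+f['k1']*(u@u))
    R,c=cam(f,s); return c,R@np.array([*u,1])
def onplane(f,uv,z,s=None):
    c,d=ray(f,uv,s); return c+d*(z-c[2])/d[2]
def cross(r1,r2):
    A=np.stack([r1[1],-r2[1]],1); t=np.linalg.lstsq(A,r2[0]-r1[0],rcond=None)[0]
    p,q=r1[0]+t[0]*r1[1],r2[0]+t[1]*r2[1]; return (p+q)/2,np.linalg.norm(p-q)
def look():
    s=bot.get_state(); return s,grab_frame('wrist')
E
python3 - <<'E'
from h import *
a,b=grab_frame('scene'),grab_frame('side')
R={'hsv':None}
rng={'brass':((12,120,60),(25,255,255)),'blue':((110,150,60),(130,255,255)),'red':((0,150,60),(6,255,255))}
for n,f in (('scene',a),('side',b)):
    h=cv2.cvtColor(f['pixels'],cv2.COLOR_BGR2HSV)
    for c,(l,u) in rng.items():
        N,L,S,C=cv2.connectedComponentsWithStats(cv2.inRange(h,l,u))
        for i in range(1,N):
            if S[i,4]>60: print(n,c,S[i],C[i].round(1),onplane(f,C[i],.018).round(3))
P={'pad':((341,181),(356,202),.06),'lidknobtop':((398,244),(282,263),.044),'small':((459,223),(343,327),.015),'blue':((311,145),(419,175),.018),'red':((276,160),(377,156),.018)}
for k,(p,q,z) in P.items(): print(k,cross(ray(a,p),ray(b,q)),onplane(a,p,z).round(3),onplane(b,q,z).round(3))
f=a['pixels'][180:280,370:530]; g=b['pixels'][250:390,240:380]
cv2.imwrite('pics/crop1.png',np.hstack([cv2.resize(f,None,fx=3,fy=3),cv2.resize(g,(300,300))]))
s=bot.get_state();print(s['t']); print(grab_frame('wrist')['hand_eye'])
E
```

```text
scene brass [205  58  15  18 204] [212.4  66.3] [ 0.306 -1.021  0.018]
scene brass [189  62  15  19 210] [196.4  71.4] [ 0.387 -1.027  0.018]
scene brass [172  68  16  18 224] [179.7  76.6] [ 0.468 -1.034  0.018]
scene brass [ 57 138  25  18 268] [ 68.8 146.2] [ 1.009 -0.839  0.018]
scene brass [328 171  27  18 145] [340.6 180. ] [ 0.484 -0.058  0.018]
scene brass [401 196  29  28 641] [415.1 209.3] [0.428 0.182 0.018]
scene brass [447 213  24  22 396] [458.4 223.1] [0.388 0.299 0.018]
scene brass [475 236  36  33 885] [492.4 251.8] [0.417 0.413 0.018]
scene blue [303 137  16  16 161] [310.6 144.9] [ 0.419 -0.258  0.018]
scene red [267 152  18  18 213] [275.4 160.5] [ 0.564 -0.279  0.018]
scene red [ 243  208   75   72 2335] [283.  242.5] [ 0.78  -0.     0.018]
scene red [349 256  11  12 110] [353.8 261.5] [0.695 0.175 0.018]
side brass [249  25  17  13  83] [255.9  30.7] [ 1.424 -0.828  0.018]
side brass [263  29  91  31 609] [307.1  44.1] [ 1.15  -0.827  0.018]
side brass [462  53  17  19 157] [469.5  62.2] [ 0.487 -1.032  0.018]
side brass [481  58  17  20 161] [488.6  67.6] [ 0.4
[... 875 characters left out ...]
0.231 0.044] [0.589 0.232 0.044]
small (array([0.38723876, 0.29941741, 0.01960107]), np.float64(0.0027021752115557276)) [0.383 0.3   0.015] [0.388 0.296 0.015]
blue (array([ 0.42077083, -0.25458767,  0.0221762 ]), np.float64(0.002739846762878032)) [ 0.418 -0.257  0.018] [ 0.422 -0.261  0.018]
red (array([ 0.56596064, -0.2726697 ,  0.024775  ]), np.float64(0.0010840934302131277)) [ 0.56  -0.28   0.018] [ 0.569 -0.28   0.018]
0.2
[[ 7.33716447e-04 -9.64532551e-01 -2.63962914e-01  7.20367431e-02]
 [ 9.99999043e-01  1.01731289e-03 -9.37691027e-04 -6.97296272e-04]
 [ 1.17296639e-03 -2.63961973e-01  9.64532374e-01 -1.61742436e-01]
 [ 0.00000000e+00  0.00000000e+00  0.00000000e+00  1.00000000e+00]]
```

View pics/crop1.png

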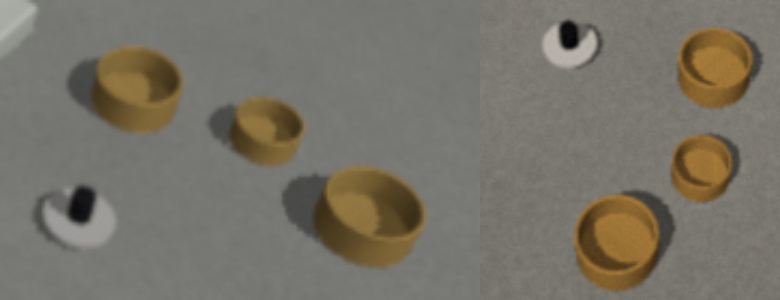

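The crop confirms that the middle brass cup, scene (459,223), is the smallest of the three. The lid is at (396,252) with its black knob. I'll swing over now, ending with tool x along world y and tool y along world x.

>>> move_arm(steps="0 0 -57 36 -27 -3 0;0 0 -57 36 -27 -3 0;0 0 -57 36 -27 -3 0;0 0 -57 36 -27 -3 0;0 0 -57 36 -27 -3 0;0 0 -57 36 -27 -3 0;0 0 -57 36 -27 -3 0;0 0 -57 36 -27 -3 0", newtons=15)

```text
t: 0.92
position: [0.4487, -0.3079, 0.2451]
tool_rot: [[0.114, 0.993, 0.0], [0.993, -0.114, -0.001], [-0.0, 0.0, -1.0]]
wrist_force: [1.0, -1.2, 0.0]
finger_gap: 0.999
grasp_force: 0.0
```

```bash
cat >> h.py <<'E'
def plan(p, yaw=90.):
    "print turn and tool-axis shift (cm) from the measured pose to world p with tool vertical"
    from scipy.spatial.transform import Rotation as Ro
    s=bot.get_state(); R=np.array(s['tool_rot']); y=np.radians(yaw); c,n=np.cos(y),np.sin(y)
    T=np.array([[c,n,0],[n,-c,0],[0,0,-1]])
    print('at',np.round(s['position'],4),'turn',np.degrees(Ro.from_matrix(R.T@T).as_rotvec()).round(2),'shift',(R.T@(np.array(p)-s['position'])*100).round(2),'t',round(s['t'],2))
E
python3 -c "
from h import *
plan((.5,.1,.25)); a,b=grab_frame('scene'),grab_frame('side')
print(cross(ray(a,(354,257)),ray(b,(221,206))), onplane(a,(245,137),.03), bot.get_state()['joint_positions'])"
```

```text
at [ 0.4487 -0.3079  0.2451] turn [ 0.02  0.03 -6.55] shift [41.11  0.45 -0.51] t 0.92
(array([0.7626472 , 0.22126784, 0.14374227]), np.float64(0.0018280401687244031)) [ 0.56062438 -0.44472119  0.03      ] [ 0.82887016  0.25946445 -0.38186627  1.80119204  0.10308673  1.09896814
  0.30640559]
```

>>> move_arm(steps="0 0 -6.5 33 1 0 0;0 0 -6.5 33 1 0 0;0 0 -6.5 33 1 0 0;0 0 -6.5 33 1 0 0;0 0 -6.5 33 1 0 0;0 0 -6.5 33 1 0 0;0 0 -6.5 33 1 0 0;0 0 -6.5 33 1 0 0")

```text
t: 1.68
position: [0.4977, 0.0185, 0.245]
tool_rot: [[0.007, 1.0, 0.001], [1.0, -0.007, -0.0], [-0.0, 0.001, -1.0]]
wrist_force: [1.2, -0.8, -0.2]
finger_gap: 1.004
grasp_force: 0.0
```

>>> move_arm(steps="0 0 0 27 -11 11 0;0 0 0 27 -11 11 0;0 0 0 27 -11 11 0;0 0 0 27 -11 11 0;0 0 0 27 -11 11 0;0 0 0 27 -11 11 0;0 0 0 27 -11 11 0;0 0 0 27 -11 11 0")

```text
t: 2.35
position: [0.3868, 0.2911, 0.1336]
tool_rot: [[0.002, 1.0, -0.002], [1.0, -0.002, 0.002], [0.002, -0.002, -1.0]]
wrist_force: [0.7, -0.1, 0.1]
finger_gap: 1.001
grasp_force: 0.0
```

```bash
cat >> h.py <<'E'
def circ(f,s,mask,z,amin=800,near=None):
    "outer outlines in mask -> world points on plane z -> fitted circle"
    m=cv2.morphologyEx(mask,cv2.MORPH_CLOSE,np.ones((5,5)))
    for c in cv2.findContours(m,cv2.RETR_EXTERNAL,cv2.CHAIN_APPROX_NONE)[0]:
        if cv2.contourArea(c)<amin: continue
        e=cv2.fitEllipse(c) if len(c)>5 else None
        p=np.array([onplane(f,q,z,s)[:2] for q in c[:,0].astype(float)])
        (x,y),r=cv2.minEnclosingCircle((p*1000).astype(np.float32))
        print('bbox',cv2.boundingRect(c),'ellipse c',np.round(e[0],1),'->',onplane(f,e[0],z,s).round(4),'minencl',round(x,1),round(y,1),'r',round(r,1))
def hsv(f,l,u): return cv2.inRange(cv2.cvtColor(f['pixels'],cv2.COLOR_BGR2HSV),l,u)
E
python3 -c "
from h import *
s,f=look(); plan((.387,.299,.1)); cv2.imwrite('pics/w1.png',f['pixels'])
circ(f,s,hsv(f,(12,120,60),(25,255,255)),.03)"
```

```text
at [0.3855 0.2931 0.1332] turn [-0.19 -0.17  0.07] shift [0.58 0.17 3.32] t 2.4
bbox (295, 277, 302, 39) ellipse c [412.5 298.3] -> [0.4838 0.1777 0.03  ] minencl 520.4 166.7 r 160.8
bbox (286, 149, 65, 66) ellipse c [318.2 181.9] -> [0.3851 0.303  0.03  ] minencl 385.1 302.4 r 31.7
bbox (309, 0, 100, 104) ellipse c [358.   49.4] -> [0.4186 0.4166 0.03  ] minencl 419.2 415.4 r 43.4
```

View pics/w1.png

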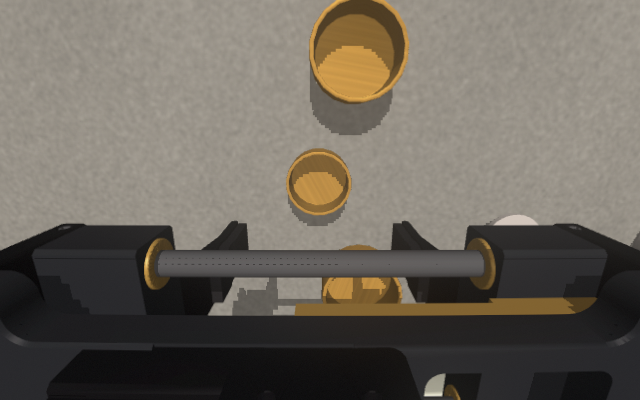

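The wrist view shows the small pan's rim at (318,182). Its radius measures 31.7 mm against 31 mm expected, so the choice is right. I'll grasp it.

>>> move_arm(steps="0 0 0 0.9 0 2 0;0 0 0 0.9 0 6 0;0 0 0 0.9 0 10 0;0 0 0 0.9 0 12.8 0;0 0 0 0.9 0 12.8 0;0 0 0 0.9 0 12.8 1;0 0 0 0.9 0 12.8 1;0 0 0 0.9 0 12.8 1", newtons=20)

```text
t: 3.07
position: [0.3907, 0.2968, 0.0084]
tool_rot: [[0.008, 1.0, 0.002], [1.0, -0.008, 0.001], [0.001, 0.002, -1.0]]
wrist_force: [0.2, 0.6, 0.9]
finger_gap: 0.853
grasp_force: 0.0
```

>>> move_arm(steps="0 0 0 0 0 0 1;0 0 0 0 0 0 1;0 0 0 0 0 0 1;0 0 0 0 0 0 1;0 0 0 0 0 -2 1;0 0 0 0 0 -6 1;0 0 0 0 0 -10 1;0 0 0 0 0 -12 1")

```text
t: 3.73
position: [0.3908, 0.2979, 0.1308]
tool_rot: [[0.006, 1.0, 0.005], [1.0, -0.006, 0.003], [0.003, 0.005, -1.0]]
wrist_force: [1.1, 1.6, -1.0]
finger_gap: 0.702
grasp_force: 19.8
```

>>> move_arm(steps="0 0 0 0 2 -3 1;0 0 0 -29 10 -7 1;0 0 0 -29 10 -7 1;0 0 0 -29 10 -7 1;0 0 0 -29 10 -7 1;0 0 0 -29 10 -7 1;0 0 0 -29 10 -7 1;0 0 0 -29 10 -7 1")

```text
t: 4.4
position: [0.4845, 0.0147, 0.1959]
tool_rot: [[0.007, 1.0, 0.001], [1.0, -0.007, -0.001], [-0.001, 0.001, -1.0]]
wrist_force: [0.9, 0.3, -0.9]
finger_gap: 0.705
grasp_force: 19.8
```

>>> move_arm(steps="0 0 0 -10 3 0 1;0 0 0 -10 3 0 1;0 0 0 -10 3 0 1;0 0 0 -10 3 0 1;0 0 0 -10 3 0 1;0 0 0 -10 3 0 1")

```text
t: 4.9
position: [0.5135, -0.0821, 0.1952]
tool_rot: [[0.005, 1.0, -0.0], [1.0, -0.005, 0.001], [0.001, -0.0, -1.0]]
wrist_force: [0.3, 0.1, -2.0]
finger_gap: 0.705
grasp_force: 19.8
```

```bash
python3 -c "
from h import *
s,f=look(); plan((.521,-.026,.1)); cv2.imwrite('pics/w2.png',f['pixels'])
m=hsv(f,(12,100,60),(32,255,255))
circ(f,s,m,.06); circ(f,s,m,s['position'][2]+.0216)
for n in ('scene','side'):
    g=grab_frame(n); m=hsv(g,(12,100,60),(32,255,255)); circ(g,None,m,.06,amin=150)
"
```

```text
at [ 0.5135 -0.0815  0.1953] turn [-0.   -0.02 -0.24] shift [5.55 0.72 9.53] t 4.95
bbox (244, 297, 325, 19) ellipse c [483.9 306.5] -> [ 0.7086 -0.2307  0.06  ] minencl 617.8 -241.1 r 195.9
bbox (274, 277, 92, 22) ellipse c [319.2 285.9] -> [ 0.5123 -0.2011  0.06  ] minencl 512.6 -190.1 r 52.3
bbox (261, 180, 117, 70) ellipse c [319.4 219.9] -> [ 0.5128 -0.1198  0.06  ] minencl 512.4 -140.9 r 66.0
bbox (287, 93, 77, 78) ellipse c [325.4 131.4] -> [ 0.5193 -0.0258  0.06  ] minencl 519.3 -27.1 r 38.6
bbox (244, 297, 325, 19) ellipse c [483.9 306.5] -> [ 0.6056 -0.1139  0.2168] minencl 562.7 -118.8 r 92.4
bbox (274, 277, 92, 22) ellipse c [319.2 285.9] -> [ 0.513  -0.0999  0.2168] minencl 513.1 -94.7 r 24.7
bbox (261, 180, 117, 70) ellipse c [319.4 219.9] -> [ 0.5132 -0.0615  0.2168] minencl 513.0 -71.5 r 31.1
bbox (287, 93, 77, 78) ellipse c [325.4 131.4] -> [ 0.5163 -0.0172  0.2168] minencl 516.3 -17.8 r 18.2
bbox (475, 236, 37, 33) ellipse c [492.7 251.8] -> [0.4572 0.418  0.06  ] minencl 455.3 418.4 r 54.3
bbox (401, 196, 30, 28) ellipse c [415.1 209.3] -> [0.4674 0.1996 0.06  ] mi
[... 673 characters left out ...]
se c [355.5 201.3] -> [ 0.5218 -0.0289  0.06  ] minencl 522.6 -29.6 r 41.5
bbox (23, 146, 57, 41) ellipse c [ 49.5 163.7] -> [1.3885 0.2844 0.06  ] minencl 1376.2 284.6 r 100.4
bbox (357, 139, 25, 24) ellipse c [369.2 150.2] -> [ 0.5829 -0.2447  0.06  ] minencl 580.6 -246.2 r 57.0
bbox (499, 63, 19, 21) ellipse c [507.7  73.5] -> [ 0.3191 -0.94    0.06  ] minencl 331.6 -938.5 r 81.4
bbox (480, 58, 18, 20) ellipse c [488.5  67.9] -> [ 0.3954 -0.9441  0.06  ] minencl 405.5 -943.9 r 76.5
bbox (462, 52, 16, 21) ellipse c [469.2  62. ] -> [ 0.4746 -0.9501  0.06  ] minencl 485.0 -947.0 r 83.3
bbox (244, 24, 111, 37) ellipse c [306.1  44. ] -> [ 1.1097 -0.7526  0.06  ] minencl 1170.2 -755.5 r 268.1
```

View pics/w2.png

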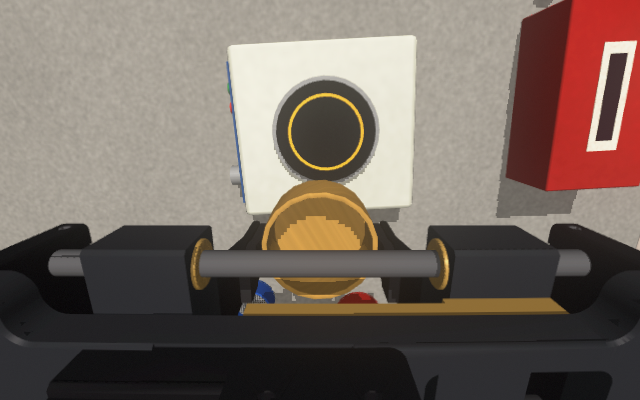

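The wrist view shows the pad's yellow circle at (325,131), giving (0.520,-0.027). The held pan's rim is centred near (320,245), about 5 mm ahead of the TCP in y. I'll aim the TCP at (0.520,-0.032) and lower it.

>>> move_arm(steps="0 0 0 4.95 0.65 0 1;0 0 0 4.95 0.65 3 1;0 0 0 4.95 0.65 6 1;0 0 0 4.95 0.65 9 1;0 0 0 4.95 0.65 11 1;0 0 0 4.95 0.65 12 1;0 0 0 4.95 0.65 12 1;0 0 0 4.95 0.65 12 1")

```text
t: 5.72
position: [0.5212, -0.033, 0.0757]
tool_rot: [[0.006, 1.0, 0.001], [1.0, -0.006, 0.0], [0.0, 0.001, -1.0]]
wrist_force: [0.5, 0.3, -1.2]
finger_gap: 0.703
grasp_force: 19.8
```

```bash
python3 -c "
from h import *
s,f=look(); plan((.520,-.032,.066)); cv2.imwrite('pics/w3.png',f['pixels']); print(s['wrist_force'])
"
```

```text
at [ 0.5218 -0.0332  0.0764] turn [ 0.13 -0.   -0.34] shift [ 0.11 -0.19  1.04] t 5.77
[ 0.45876581  0.34945029 -1.24823706]
```

View pics/w3.png

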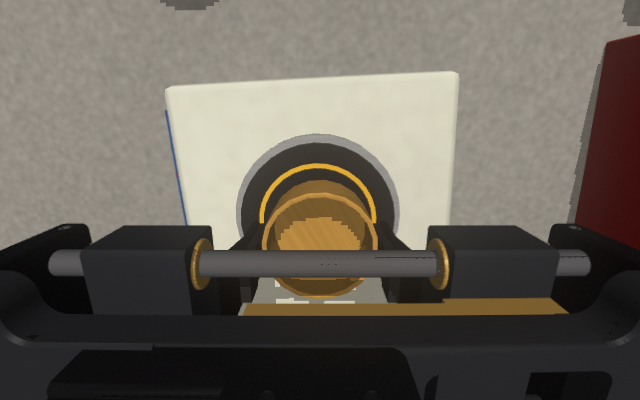

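>>> move_arm(steps="0 0 0 0.1 -0.1 0.3 1;0 0 0 0.1 -0.1 0.6 1;0 0 0 0.1 -0.1 0.8 1;0 0 0 0.1 -0.1 0.9 1;0 0 0 0.1 -0.1 0.9 1")

```text
t: 6.18
position: [0.5202, -0.0328, 0.0679]
tool_rot: [[0.007, 1.0, 0.001], [1.0, -0.007, -0.001], [-0.001, 0.001, -1.0]]
wrist_force: [-3.8, -0.4, 10.8]
finger_gap: 0.7
grasp_force: 19.8
```

```bash
python3 -c "
from h import *
s,f=look(); plan((.520,-.032,.066)); print(s['wrist_force'])
m=hsv(f,(12,100,60),(32,255,255)); col=np.where(m[:,320]>0)[0]; print(col)
for v in col[:14]: print(v, onplane(f,(320,v),.06,s).round(4))
"
```

```text
at [ 0.5202 -0.0328  0.0679] turn [ 0.06  0.07 -0.4 ] shift [ 0.08 -0.02  0.19] t 6.23
[-3.8367703  -0.35778204 10.79612145]
[165 166 167 168 169 170 171 180 181 182 183 184 185 186 187 188 189 190
 191 192 193 194 195 196 197 198 199 200 201 202 203 204 205 206 207 208
 209 210 211 212 213 214 215 216 217 218 219 220 221 222 223 224 225 226
 227 228 229 230 231 232 233 234 235 236 237 238 239 240 241 242 243 244
 245 246 247 248 249 277 278 279 280 281 282 283 284 285 286 287 288 289
 290 291 292 293 294 295 296 297 298 304 305 306 307 308 309 310 311 312
 313 314 315]
165 [0.5205 0.0111 0.06  ]
166 [0.5205 0.0105 0.06  ]
167 [0.5205 0.0099 0.06  ]
168 [0.5205 0.0093 0.06  ]
169 [0.5205 0.0087 0.06  ]
170 [0.5205 0.0081 0.06  ]
171 [0.5205 0.0075 0.06  ]
180 [0.5205 0.0021 0.06  ]
181 [0.5204 0.0015 0.06  ]
182 [0.5204 0.0008 0.06  ]
183 [5.204e-01 2.000e-04 6.000e-02]
184 [ 5.204e-01 -4.000e-04  6.000e-02]
185 [ 0.5204 -0.001   0.06  ]
186 [ 0.5204 -0.0016  0.06  ]
```

>>> move_arm(steps="0 0 0 0 0 -0.4 1;0 0 0 0.12 0 -0.4 1;0 0 0 0.12 0 -0.1 1;0 0 0 0.12 0 0 1;0 0 0 0.12 0 0 1;0 0 0 0.12 0 0 0.15;0 0 0 0.12 0 0 0.15;0 0 0 0.12 0 0 0.15")

```text
t: 6.9
position: [0.5197, -0.0315, 0.0659]
tool_rot: [[0.007, 1.0, -0.0], [1.0, -0.007, 0.0], [0.0, -0.0, -1.0]]
wrist_force: [-0.0, -0.1, -0.5]
finger_gap: 0.818
grasp_force: 0.0
```

>>> move_arm(steps="0 0 0 0 0 0 0;0 0 0 0 0 0 0;0 0 0 0 0 -1.5 0;0 0 0 0 0 -4 0;0 0 0 0 0 -7 0;0 0 0 0 0 -10 0;0 0 0 0 0 -13 0;0 0 0 0 0 -13 0")

```text
t: 7.57
position: [0.5235, -0.031, 0.2018]
tool_rot: [[0.007, 1.0, 0.011], [1.0, -0.007, -0.001], [-0.001, 0.011, -1.0]]
wrist_force: [1.1, 0.5, -0.5]
finger_gap: 0.999
grasp_force: 0.0
```

```bash
python3 -c "
from h import *
s,f=look(); plan((.421,-.265,.12)); print(s['wrist_force'])
m=hsv(f,(12,100,60),(32,255,255)); circ(f,s,m,.09)
cv2.imwrite('pics/w4.png',f['pixels'])
"
```

```text
at [ 0.5219 -0.0313  0.1991] turn [ 0.38  0.05 -0.4 ] shift [-23.43  -9.98   7.86] t 7.62
[ 1.052837    0.46103147 -0.49642794]
bbox (294, 297, 303, 19) ellipse c [510.7 306.5] -> [ 0.7361 -0.1648  0.09  ] minencl 663.9 -163.9 r 168.6
bbox (279, 145, 72, 73) ellipse c [314.5 180.6] -> [ 0.5196 -0.0199  0.09  ] minencl 519.9 -21.6 r 36.0
bbox (197, 0, 65, 20) ellipse c [230.5   7.8] -> [0.4511 0.1283 0.09  ] minencl 450.3 134.1 r 26.5
```

View pics/w4.png

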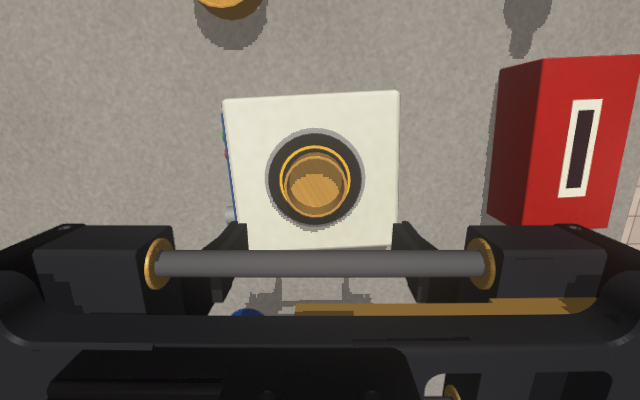

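The pan stands inside the yellow circle near (314,182), level. Next is the blue sieve.

>>> move_arm(steps="0 0 -0.4 -12 -5 0 0;0 0 -0.4 -12 -5 0 0;0 0 -0.4 -12 -5 0 0;0 0 -0.4 -23 -10 7 0;0 0 -0.4 -23 -10 7 0;0 0 -0.4 -23 -10 7 0;0 0 -0.4 -23 -10 7 0;0 0 -0.4 -23 -10 7 0")

```text
t: 8.28
position: [0.4131, -0.2643, 0.1223]
tool_rot: [[0.008, 1.0, -0.008], [1.0, -0.008, 0.002], [0.002, -0.008, -1.0]]
wrist_force: [0.1, 0.0, 0.5]
finger_gap: 1.0
grasp_force: 0.0
```

```bash
python3 -c "
from h import *
s,f=look(); plan((.421,-.258,.01))
m=hsv(f,(105,120,40),(130,255,255)); circ(f,s,m,.036,300); circ(f,s,m,.008,300)
m=hsv(f,(0,150,50),(6,255,255)); circ(f,s,m,.036,300)
cv2.imwrite('pics/w5.png',f['pixels'])
"
```

```text
at [ 0.4155 -0.262   0.1237] turn [-0.26 -0.15 -0.25] shift [ 0.37  0.6  11.37] t 8.33
bbox (293, 150, 70, 71) ellipse c [327.6 185.2] -> [ 0.4193 -0.2513  0.036 ] minencl 419.1 -252.1 r 31.7
bbox (293, 150, 70, 71) ellipse c [327.6 185.2] -> [ 0.4199 -0.258   0.008 ] minencl 419.7 -258.9 r 35.3
bbox (446, 171, 78, 64) ellipse c [483.1 202.5] -> [ 0.558  -0.2679  0.036 ] minencl 559.2 -270.1 r 36.7
```

View pics/w5.png

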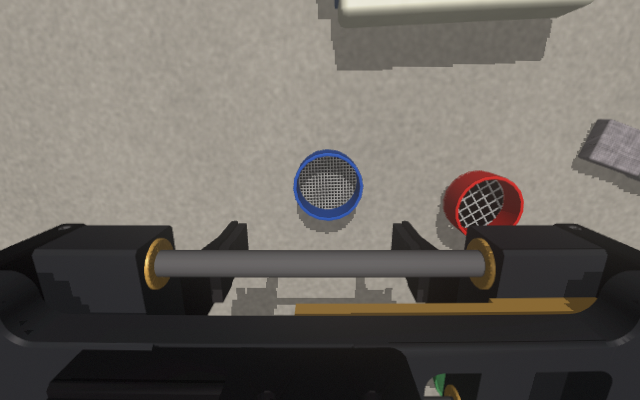

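Blue sieve rim is at (328,185), radius 31.7 mm, centre (0.419,-0.2515).

>>> move_arm(steps="0 0 0 1 0.4 0 0;0 0 0 1 0.4 3 0;0 0 0 1 0.4 6 0;0 0 0 1 0.4 6 0;0 0 0 1 0.4 6 0;0 0 0 1 0.4 6 0")

```text
t: 8.83
position: [0.424, -0.2497, 0.0675]
tool_rot: [[-0.003, 1.0, 0.002], [1.0, 0.003, -0.0], [-0.0, 0.002, -1.0]]
wrist_force: [0.2, -0.9, 0.2]
finger_gap: 0.998
grasp_force: 0.0
```

```bash
python3 -c "
from h import *
plan((.419,-.2515,.012))"
```

```text
at [ 0.424  -0.2497  0.0675] turn [0.13 0.03 0.16] shift [-0.17 -0.51  5.55] t 8.83
```

>>> move_arm(steps="0 0 0 -0.15 -0.4 0 0;0 0 0 -0.15 -0.4 3 0;0 0 0 -0.15 -0.4 5.4 0;0 0 0 -0.15 -0.4 5.4 0;0 0 0 -0.15 -0.4 5.4 0;0 0 0 -0.15 -0.4 5.4 0;0 0 0 -0.15 -0.4 5.4 1;0 0 0 -0.15 -0.4 5.4 1", newtons=15)

```text
t: 9.5
position: [0.4193, -0.2529, 0.0137]
tool_rot: [[-0.0, 1.0, 0.003], [1.0, 0.0, -0.002], [-0.002, 0.003, -1.0]]
wrist_force: [-0.2, -0.6, 0.6]
finger_gap: 0.917
grasp_force: 0.0
```

>>> move_arm(steps="0 0 0 0 0 0 1;0 0 0 0 0 0 1;0 0 0 0 0 0 1;0 0 0 0 0 0 1;0 0 0 0 0 0 1")

```text
t: 9.92
position: [0.4187, -0.2526, 0.0126]
tool_rot: [[-0.0, 1.0, 0.001], [1.0, 0.0, -0.001], [-0.001, 0.001, -1.0]]
wrist_force: [-0.6, 0.5, 5.7]
finger_gap: 0.719
grasp_force: 15.0
```

>>> move_arm(steps="0 0 0 0 0 -2 1;0 0 0 0 0 -5 1;0 0 0 0 1 -9 1;0 0 0 0 3 -13 1;0 0 0 2 6 -17 1;0 0 0 5 8 -20 1;0 0 0 8 9 -20 1;0 0 0 11.5 9 -20 1")

```text
t: 10.58
position: [0.5125, -0.1372, 0.2154]
tool_rot: [[0.003, 1.0, 0.008], [1.0, -0.003, -0.001], [-0.001, 0.008, -1.0]]
wrist_force: [0.7, 0.5, -1.2]
finger_gap: 0.722
grasp_force: 15.0
```

```bash
python3 -c "
from h import *
bot.get_state(); grab_frame('wrist')
s,f=look(); plan((.52,-.0265,.12))
m=hsv(f,(12,100,60),(32,255,255)); circ(f,s,m,.09); print(s['position'])
m=hsv(f,(105,120,40),(130,255,255)); circ(f,s,m,s['position'][2]+.0234,300)
h=cv2.cvtColor(f['pixels'],cv2.COLOR_BGR2HSV)
cv2.imwrite('pics/w6.png',np.hstack([cv2.resize(f['pixels'][60:310,230:410],None,fx=2.4,fy=2.4,interpolation=0)]))
"
```

```text
at [ 0.5095 -0.1289  0.2133] turn [ 0.12 -0.19  0.71] shift [10.2   1.16  9.37] t 10.68
bbox (246, 297, 326, 19) ellipse c [492.1 306.6] -> [ 0.7117 -0.2625  0.09  ] minencl 618.1 -273.5 r 189.6
bbox (291, 49, 75, 79) ellipse c [328.4  88.2] -> [ 0.5183 -0.0283  0.09  ] minencl 518.3 -29.4 r 34.9
[ 0.51090798 -0.12543192  0.21446342]
bbox (267, 277, 105, 26) ellipse c [319.  288.9] -> [ 0.5105 -0.1441  0.2379] minencl 510.4 -137.4 r 27.9
bbox (262, 191, 115, 59) ellipse c [319.1 259. ] -> [ 0.5103 -0.1261  0.2379] minencl 510.2 -118.6 r 29.7
```

View pics/w6.png

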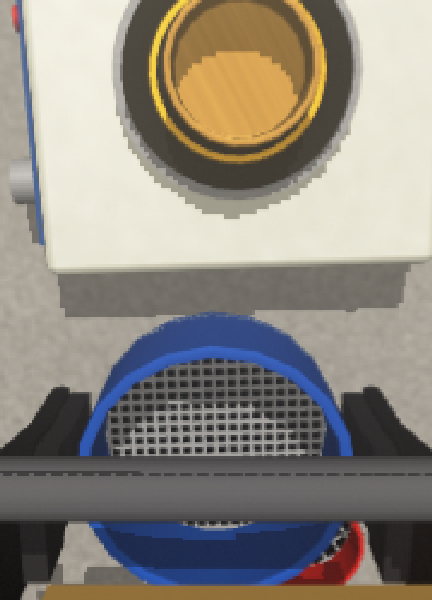

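>>> move_arm(steps="0 0 0.7 2 0.5 2 1;0 0 0.7 2 0.5 2 1;0 0 0.7 2 0.5 2 1;0 0 0.7 2 0.5 2 1;0 0 0.7 2 0.5 2 1;0 0 0.7 2 0.5 2 1;0 0 0.7 2 0.5 2 1;0 0 0.7 2 0.5 2 1")

```text
t: 11.35
position: [0.5132, -0.118, 0.1924]
tool_rot: [[0.013, 1.0, 0.0], [1.0, -0.013, -0.0], [-0.0, 0.0, -1.0]]
wrist_force: [0.2, 0.7, -0.8]
finger_gap: 0.72
grasp_force: 15.0
```

```bash
python3 -c "
from h import *
s,f=look(); plan((.52,-.0265,.12))
h=cv2.cvtColor(f['pixels'],cv2.COLOR_BGR2HSV)
b=(h[...,0]>105)&(h[...,0]<130)&(h[...,1]>120)
def runs(l): return ' '.join(f'{i}:{a[0]},{a[1]},{a[2]}' for i,a in l)
print('bluecol',runs([(v,h[v,319]) for v in list(range(180,225))+list(range(290,312))]))
print('pancol',runs([(v,h[v,328]) for v in range(60,165)if h[v,328,1]>90]))
print('panrow',runs([(u,h[118,u]) for u in range(270,390) if h[118,u,1]>90]))
cv2.imwrite('pics/w7.png',f['pixels'])
"
```

```text
at [ 0.5132 -0.1178  0.1924] turn [ 0.03  0.01 -0.73] shift [9.14 0.56 7.24] t 11.4
bluecol 180:25,28,164 181:24,29,131 182:20,27,115 183:20,27,113 184:19,25,114 185:18,22,114 186:19,25,114 187:18,27,114 188:16,25,114 189:21,23,113 190:112,100,122 191:111,117,124 192:112,142,129 193:112,146,131 194:112,148,129 195:112,148,131 196:112,150,131 197:112,150,131 198:112,151,130 199:112,151,132 200:112,151,132 201:112,152,131 202:111,154,131 203:111,155,132 204:111,171,182 205:111,173,190 206:111,174,183 207:111,175,175 208:111,172,168 209:112,91,106 210:135,7,75 211:10,8,96 212:10,7,110 213:20,9,88 214:15,6,82 215:15,6,82 216:15,5,104 217:20,7,110 218:15,10,103 219:10,8,102 220:10,8,102 221:15,9,108 222:15,10,107 223:15,10,103 224:10,8,102 290:112,161,79 291:112,161,79 292:112,158,79 293:112,162,85 294:111,183,127 295:111,187,127 296:111,187,127 297:111,185,127 298:111,185,127 299:111,185,127 300:111,185,127 301:111,183,128 302:111,175,124 303:117,57,103 304:18,153,143 305:18,153,142 306:18,153,143 307:19,152,143 308:18,153,143 309:19,153,143 310:18,153,143 311:18,153,143
pancol 60:18,108
[... 1275 characters left out ...]
:18,155,221 311:18,155,219 312:18,155,219 313:18,156,217 314:18,155,215 315:18,155,215 316:18,155,215 317:18,155,217 318:18,156,219 319:18,156,221 320:18,157,223 321:19,155,221 322:18,156,219 323:18,157,218 324:18,157,216 325:18,157,215 326:18,157,215 327:18,156,216 328:18,157,219 329:18,155,219 330:18,156,217 331:18,157,210 332:18,156,209 333:18,156,212 334:18,157,215 335:18,157,215 336:18,156,214 337:18,155,212 338:18,155,211 339:18,156,211 340:18,155,212 341:18,156,216 342:18,157,215 343:18,148,162 344:18,145,144 345:18,144,147 346:18,155,199 347:18,156,218 348:18,155,217 349:18,155,203 350:18,151,171 351:17,125,112 352:18,112,89 353:20,163,144 354:20,178,178 355:20,175,172 356:20,157,141
```

```bash
python3 -c "
from h import *
s,f=look(); z=s['position'][2]+.0234; print(s['position'])
print('pan c y',onplane(f,(327,128.2),.09,s)+[0,.031,0],'pan x at row118',onplane(f,(301.7,118),.09,s),onplane(f,(350.7,118),.09,s))
print('circle c',onplane(f,(327,135),.06,s)+[0,.038,0],onplane(f,(293,118),.06,s),onplane(f,(356.5,118),.06,s))
a,b=onplane(f,(319,203.7),z,s),onplane(f,(319,302.6),z,s);print('blue',a,b,(a+b)/2)
"
```

```text
[ 0.51324835 -0.11776652  0.19242616]
pan c y [ 0.52034912 -0.02602171  0.09      ] pan x at row118 [ 0.49814875 -0.04797594  0.09      ] [ 0.54123874 -0.0484805   0.09      ]
circle c [ 0.52106416 -0.02699054  0.06      ] [ 0.48785597 -0.04820026  0.06      ] [ 0.55004351 -0.0489313   0.06      ]
blue [ 0.51304073 -0.08796531  0.21582616] [ 0.51234302 -0.14490447  0.21582616] [ 0.51269187 -0.11643489  0.21582616]
```

>>> move_arm(steps="0 0 0 4 0.56 0 1;0 0 0 7 0.56 0 1;0 0 0 9.15 0.56 2 1;0 0 0 9.15 0.56 4 1;0 0 0 9.15 0.56 6 1;0 0 0 9.15 0.56 7 1;0 0 0 9.15 0.56 7 1;0 0 0 9.15 0.56 7 1")

```text
t: 12.12
position: [0.52, -0.0261, 0.1222]
tool_rot: [[0.012, 1.0, -0.0], [1.0, -0.012, 0.0], [0.0, -0.0, -1.0]]
wrist_force: [1.3, 0.1, 0.0]
finger_gap: 0.721
grasp_force: 15.0
```

>>> move_arm(steps="0 0 0 0 0 0 1;0 0 0 0 0 0 1;0 0 0 0 0 0 1")

```text
t: 12.37
position: [0.5206, -0.0261, 0.1232]
tool_rot: [[0.013, 1.0, 0.002], [1.0, -0.013, -0.0], [-0.0, 0.002, -1.0]]
wrist_force: [0.5, 0.9, -0.2]
finger_gap: 0.718
grasp_force: 15.0
```

```bash
python3 -c "
from h import *
plan((.52,-.026,.0946))"
```

```text
at [ 0.5206 -0.0261  0.1232] turn [ 0.12  0.02 -0.72] shift [ 0.01 -0.07  2.86] t 12.37
```

Well aligned. Lowering gently.

>>> move_arm(steps="0 0 0 0 -0.05 0.8 1;0 0 0 0 -0.05 1.5 1;0 0 0 0 -0.05 2 1;0 0 0 0 -0.05 2.3 1;0 0 0 0 -0.05 2.5 1;0 0 0 0 -0.05 2.7 1;0 0 0 0 -0.05 2.8 1;0 0 0 0 -0.05 2.8 1")

```text
t: 13.03
position: [0.5195, -0.0258, 0.0947]
tool_rot: [[0.012, 1.0, -0.0], [1.0, -0.012, -0.0], [-0.0, -0.0, -1.0]]
wrist_force: [-1.6, 0.6, 3.0]
finger_gap: 0.717
grasp_force: 15.0
```

>>> move_arm(steps="0 0 0 0 0 0.1 1;0 0 0 0 0 0.1 1;0 0 0 0 0 0.1 1")

```text
t: 13.28
position: [0.5194, -0.0258, 0.0945]
tool_rot: [[0.012, 1.0, 0.0], [1.0, -0.012, -0.001], [-0.001, 0.0, -1.0]]
wrist_force: [-4.3, -0.2, 10.3]
finger_gap: 0.719
grasp_force: 15.0
```

>>> move_arm(steps="0 0 0 0 0 0 0.2;0 0 0 0 0 0 0.2;0 0 0 0 0 0 0;0 0 0 0 0 0 0;0 0 0 0 0 -2 0;0 0 0 0 0 -5 0;0 0 0 0 0 -8 0;0 0 0 0 0 -11 0")

```text
t: 13.95
position: [0.519, -0.0258, 0.204]
tool_rot: [[0.012, 1.0, -0.001], [1.0, -0.012, 0.0], [0.0, -0.001, -1.0]]
wrist_force: [1.0, 0.4, -0.5]
finger_gap: 0.994
grasp_force: 0.0
```

>>> move_arm(steps="0 0 0 0 0 0 0;0 0 0 0 0 0 0;0 0 0 0 0 0 0;0 0 0 0 0 0 0")

```text
t: 14.28
position: [0.5184, -0.0261, 0.2017]
tool_rot: [[0.012, 1.0, -0.003], [1.0, -0.012, 0.0], [0.0, -0.003, -1.0]]
wrist_force: [-0.5, 0.6, -0.7]
finger_gap: 0.997
grasp_force: 0.0
```

```bash
python3 -c "
from h import *
s,f=look(); plan((.562,-.275,.12))
m=hsv(f,(105,120,40),(130,255,255)); circ(f,s,m,.118)
for n in ('scene','side'):
    g=grab_frame(n); p={'scene':(300,130),'side':(315,140)}[n]; c=g['pixels'][p[1]:p[1]+100,p[0]:p[0]+100]
    cv2.imwrite(f'/tmp/{n}.png',cv2.resize(c,None,fx=3,fy=3))
cv2.imwrite('pics/w8.png',np.hstack([cv2.imread('/tmp/scene.png'),cv2.imread('/tmp/side.png')]))
"
```

```text
at [ 0.5184 -0.026   0.2017] turn [-0.16 -0.01 -0.68] shift [-24.85   4.67   8.15] t 14.33
bbox (286, 162, 70, 71) ellipse c [320.7 197.9] -> [ 0.5189 -0.0242  0.118 ] minencl 518.9 -24.6 r 32.2
```

View pics/w8.png

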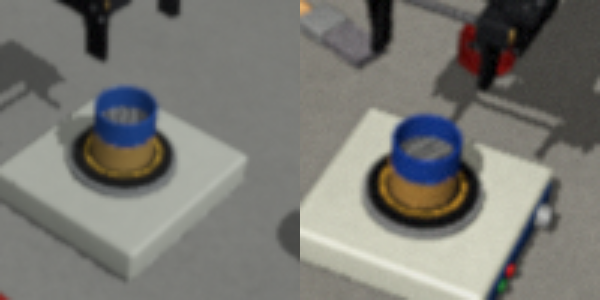

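Both views show the blue sieve level and flush on the pan, scene crop (125,115) and side crop (428,150). Next is the red sieve.

>>> move_arm(steps="0 0 0 -12 2 0 0;0 0 0 -12 2 0 0;0 0 0 -12 2 0 0;0 0 0 -24.5 4.5 7 0;0 0 0 -24.5 4.5 7 0;0 0 0 -24.5 4.5 7 0;0 0 0 -24.5 4.5 7 0;0 0 0 -24.5 4.5 7 0")

```text
t: 15.1
position: [0.5587, -0.2773, 0.1287]
tool_rot: [[0.02, 1.0, -0.006], [1.0, -0.02, 0.0], [0.0, -0.006, -1.0]]
wrist_force: [1.0, -1.4, 0.4]
finger_gap: 1.004
grasp_force: 0.0
```

>>> move_arm(steps="0 0 -0.7 0 0 0 0;0 0 -0.7 0 0 0 0;0 0 -0.7 0 0 0 0;0 0 -0.7 0 0 0 0")

```text
t: 15.43
position: [0.5621, -0.2697, 0.1341]
tool_rot: [[-0.003, 1.0, 0.001], [1.0, 0.003, -0.0], [-0.0, 0.001, -1.0]]
wrist_force: [0.5, 1.0, -0.8]
finger_gap: 0.999
grasp_force: 0.0
```

```bash
python3 -c "
from h import *
s,f=look(); plan((.562,-.275,.013))
m=hsv(f,(0,150,50),(6,255,255)); circ(f,s,m,.036,300)
"
```

```text
at [ 0.562  -0.27    0.1341] turn [0.07 0.02 0.14] shift [-0.49 -0.02 12.11] t 15.48
bbox (290, 164, 66, 67) ellipse c [322.4 197.7] -> [ 0.5646 -0.2718  0.036 ] minencl 564.5 -272.4 r 32.4
```

>>> move_arm(steps="0 0 0 -0.2 0.25 3 0;0 0 0 -0.2 0.25 6 0;0 0 0 -0.2 0.25 9 0;0 0 0 -0.2 0.25 11 0;0 0 0 -0.2 0.25 12.1 0;0 0 0 -0.2 0.25 12.1 0;0 0 0 -0.2 0.25 12.1 0;0 0 0 -0.2 0.25 12.1 0")

```text
t: 16.15
position: [0.5654, -0.2736, 0.014]
tool_rot: [[-0.001, 1.0, 0.003], [1.0, 0.001, -0.001], [-0.001, 0.003, -1.0]]
wrist_force: [0.4, 1.3, -0.8]
finger_gap: 0.999
grasp_force: 0.0
```

>>> move_arm(steps="0 0 0 0 0 0 1;0 0 0 0 0 0 1;0 0 0 0 0 0 1;0 0 0 0 0 0 1;0 0 0 0 0 0 1;0 0 0 0 0 0 1")

```text
t: 16.65
position: [0.5643, -0.2736, 0.0127]
tool_rot: [[-0.0, 1.0, 0.001], [1.0, 0.0, -0.0], [-0.0, 0.001, -1.0]]
wrist_force: [0.2, 0.4, 2.6]
finger_gap: 0.717
grasp_force: 15.0
```

>>> move_arm(steps="0 0 0 0 0 -2 1;0 0 0 0 0 -5 1;0 0 0 0 0 -9 1;0 0 0 0 -1 -13 1;0 0 0 2 -3 -17 1;0 0 0 6 -4 -20 1;0 0 0 10 -4.5 -22 1;0 0 0 14 -4.5 -22 1")

```text
t: 17.32
position: [0.5199, -0.1492, 0.233]
tool_rot: [[0.004, 1.0, 0.005], [1.0, -0.004, -0.003], [-0.003, 0.005, -1.0]]
wrist_force: [1.0, 1.7, -1.4]
finger_gap: 0.718
grasp_force: 15.0
```

>>> move_arm(steps="0 0 0 0.5 0 0 1;0 0 0 0.5 0 0 1;0 0 0 0.5 0 0 1;0 0 0 0.5 0 0 1;0 0 0 0.5 0 0 1;0 0 0 0.5 0 0 1")

```text
t: 17.82
position: [0.5193, -0.145, 0.2289]
tool_rot: [[0.002, 1.0, -0.001], [1.0, -0.002, 0.0], [0.0, -0.001, -1.0]]
wrist_force: [-0.3, 0.1, -0.9]
finger_gap: 0.716
grasp_force: 15.0
```

```bash
cat >> h.py <<'E'
def held(hm, zs, sm, zh, row=None):
    "near edge of stack rim (mask sm at height zs) and far edge of the held rim (bright part of mask hm)"
    s,f=look(); p=s['position']; print(np.round(p,4))
    st=sm(f); N,L,S,C=cv2.connectedComponentsWithStats(st); st=0*st
    for i in range(1,N):
        if S[i,4]>300 and S[i,1]+S[i,3]<200: x,y,w,h,a=S[i]; print('stack',S[i])
    circ(f,s,sm(f),zs,300)
    return s,f
E
python3 -c "
from h import *
s,f=look(); plan((.52,-.026,.16))
circ(f,s,hsv(f,(105,120,40),(130,255,255)),.118,600)
circ(f,s,hsv(f,(0,120,40),(8,255,255)),s['position'][2]+.0233,600)
cv2.imwrite('pics/w9.png',cv2.resize(f['pixels'][60:310,230:410],None,fx=2.4,fy=2.4,interpolation=0))
"
```

```text
at [ 0.5194 -0.1447  0.229 ] turn [-0.06 -0.02 -0.1 ] shift [11.87  0.04  6.91] t 17.87
bbox (284, 22, 71, 76) ellipse c [319.2  59.5] -> [ 0.5188 -0.0262  0.118 ] minencl 518.9 -27.2 r 30.6
bbox (267, 277, 106, 27) ellipse c [319.5 289.2] -> [ 0.5191 -0.1638  0.2522] minencl 519.0 -157.0 r 28.2
bbox (262, 190, 115, 60) ellipse c [319.1 259.1] -> [ 0.5189 -0.1457  0.2522] minencl 518.8 -137.9 r 29.7
bbox (494, 0, 146, 128) ellipse c [560.7  61.6] -> [ 0.6265 -0.0493  0.2522] minencl 628.4 -50.5 r 39.8
```

View pics/w9.png

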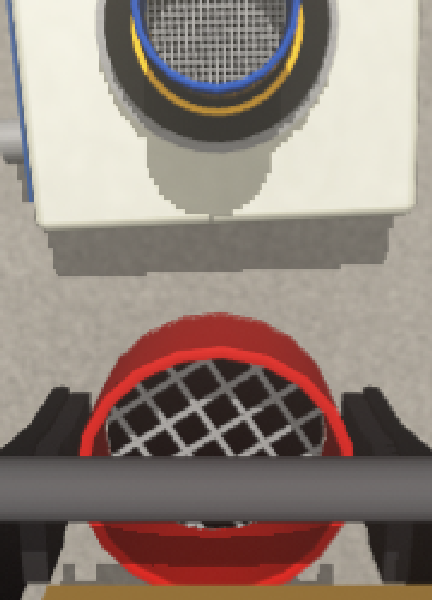

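The blue rim on the stack is at (319,60) and the red sieve is held level at (319,250). The offset from the TCP is about zero, so I'll go above the stack.

>>> move_arm(steps="0 0 0 4 0 0 1;0 0 0 8 0 0 1;0 0 0 11.8 0 2 1;0 0 0 11.8 0 4 1;0 0 0 11.8 0 6 1;0 0 0 11.8 0 7.6 1;0 0 0 11.8 0 7.6 1;0 0 0 11.8 0 7.6 1")

```text
t: 18.53
position: [0.5193, -0.0259, 0.1531]
tool_rot: [[0.0, 1.0, -0.002], [1.0, -0.0, 0.0], [0.0, -0.002, -1.0]]
wrist_force: [0.3, 0.4, -0.7]
finger_gap: 0.717
grasp_force: 15.0
```

>>> move_arm(steps="0 0 0 0 0 0 1;0 0 0 0 0 0 1;0 0 0 0 0 0 1")

```text
t: 18.78
position: [0.5204, -0.0257, 0.1548]
tool_rot: [[0.0, 1.0, 0.002], [1.0, -0.0, -0.0], [-0.0, 0.002, -1.0]]
wrist_force: [-0.2, 0.5, -0.6]
finger_gap: 0.72
grasp_force: 15.0
```

>>> move_arm(steps="0 0 0 0 -0.05 1 1;0 0 0 0 -0.05 1.8 1;0 0 0 0 -0.05 2.3 1;0 0 0 0 -0.05 2.6 1;0 0 0 0 -0.05 2.8 1;0 0 0 0 -0.05 3 1;0 0 0 0 -0.05 3.15 1;0 0 0 0 -0.05 3.15 1")

```text
t: 19.45
position: [0.5193, -0.0254, 0.1227]
tool_rot: [[-0.0, 1.0, 0.0], [1.0, 0.0, -0.0], [-0.0, 0.0, -1.0]]
wrist_force: [-1.1, -0.9, 2.0]
finger_gap: 0.716
grasp_force: 15.0
```

>>> move_arm(steps="0 0 0 0 0 0.1 1;0 0 0 0 0 0.1 1;0 0 0 0 0 0.1 1")

```text
t: 19.7
position: [0.5193, -0.0254, 0.1225]
tool_rot: [[-0.0, 1.0, 0.0], [1.0, 0.0, -0.001], [-0.001, 0.0, -1.0]]
wrist_force: [-3.8, 0.6, 9.9]
finger_gap: 0.718
grasp_force: 15.0
```

>>> move_arm(steps="0 0 0 0 0 0 0.2;0 0 0 0 0 0 0.2;0 0 0 0 0 0 0;0 0 0 0 0 0 0;0 0 0 0 0 -2 0;0 0 0 0 0 -5 0;0 0 0 0 0 -8 0;0 0 0 0 0 -11 0")

```text
t: 20.37
position: [0.5188, -0.0254, 0.2321]
tool_rot: [[-0.001, 1.0, -0.001], [1.0, 0.001, 0.0], [0.0, -0.001, -1.0]]
wrist_force: [1.1, -1.2, 0.0]
finger_gap: 0.992
grasp_force: 0.0
```

>>> move_arm(steps="0 0 0 0 0 0 0;0 0 0 0 0 0 0;0 0 0 0 0 0 0;0 0 0 0 0 0 0")

```text
t: 20.7
position: [0.5181, -0.0257, 0.2297]
tool_rot: [[-0.0, 1.0, -0.003], [1.0, 0.0, 0.0], [0.0, -0.003, -1.0]]
wrist_force: [-0.4, 0.5, -0.4]
finger_gap: 0.997
grasp_force: 0.0
```

```bash
python3 -c "
from h import *
s,f=look(); plan((.589,.232,.14))
circ(f,s,hsv(f,(0,120,40),(8,255,255)),.146)
for n in ('scene','side'):
    g=grab_frame(n); p={'scene':(300,130),'side':(315,140)}[n]; c=g['pixels'][p[1]:p[1]+100,p[0]:p[0]+100]
    cv2.imwrite(f'/tmp/{n}.png',cv2.resize(c,None,fx=3,fy=3))
cv2.imwrite('pics/w10.png',np.hstack([cv2.imread('/tmp/scene.png'),cv2.imread('/tmp/side.png')]))
"
```

```text
at [ 0.5182 -0.0256  0.2297] turn [-0.16 -0.01  0.02] shift [25.76  7.11  8.95] t 20.75
bbox (286, 162, 70, 72) ellipse c [320.7 197.7] -> [ 0.5187 -0.0236  0.146 ] minencl 518.5 -24.5 r 32.5
bbox (482, 67, 143, 160) ellipse c [550.3 143.8] -> [0.7121 0.024  0.146 ] minencl 714.5 15.4 r 82.8
```

View pics/w10.png

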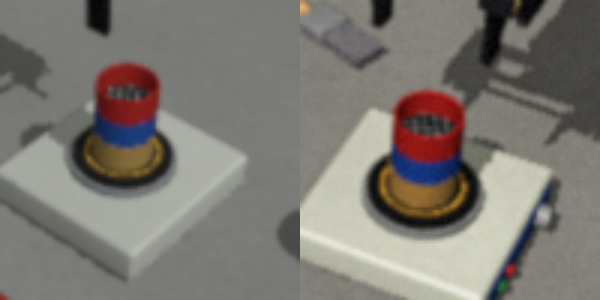

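The red sieve sits level and flush on the blue one in both views. Now the lid.

>>> move_arm(steps="0 0 0 12 3 0 0;0 0 0 12 3 0 0;0 0 0 12 3 0 0;0 0 0 25.5 7 7 0;0 0 0 25.5 7 7 0;0 0 0 25.5 7 7 0;0 0 0 25.5 7 7 0;0 0 0 25.5 7 7 0")

```text
t: 21.52
position: [0.5865, 0.2365, 0.1571]
tool_rot: [[-0.009, 1.0, -0.006], [1.0, 0.009, 0.004], [0.004, -0.006, -1.0]]
wrist_force: [-1.1, 0.6, -0.1]
finger_gap: 1.002
grasp_force: 0.0
```

>>> move_arm(steps="0 0 0 0 0 0 0;0 0 0 0 0 0 0;0 0 0 0 0 0 0;0 0 0 0 0 0 0")

```text
t: 21.85
position: [0.5897, 0.2277, 0.1619]
tool_rot: [[0.002, 1.0, 0.001], [1.0, -0.002, -0.001], [-0.001, 0.001, -1.0]]
wrist_force: [-0.1, -0.8, -0.9]
finger_gap: 1.003
grasp_force: 0.0
```

```bash
python3 -c "
from h import *
s,f=look(); plan((.589,.232,.021))
m=cv2.inRange(f['pixels'],(165,165,165),(255,255,255)); m[225:]=0
circ(f,s,m,.014)
k=hsv(f,(0,0,0),(180,255,45)); k[:120]=0;k[225:]=0; k[:,:270]=0;k[:,380:]=0
circ(f,s,k,.044,100)
cv2.imwrite('pics/w11.png',f['pixels'])
"
```

```text
at [0.5896 0.2279 0.162 ] turn [ 0.08  0.04 -0.12] shift [ 0.42 -0.08 14.09] t 21.9
bbox (506, 175, 50, 30) ellipse c [531.  189.3] -> [0.8243 0.2204 0.014 ] minencl 825.7 214.9 r 30.4
bbox (292, 149, 57, 55) ellipse c [319.8 176. ] -> [0.5899 0.2358 0.014 ] minencl 590.0 234.3 r 30.9
```

View pics/w11.png

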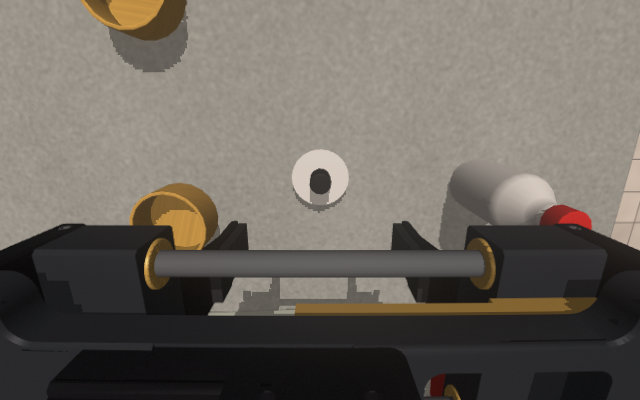

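The lid disc is at (320,176), centre (0.590,0.2345), radius 30.9 mm, with the knob in the middle. The bottle at (520,200) is clear of the gripper.

>>> move_arm(steps="0 0 0 0.6 0 3 0;0 0 0 0.6 0 6 0;0 0 0 0.6 0 9 0;0 0 0 0.6 0 12 0;0 0 0 0.6 0 13.5 0;0 0 0 0.6 0 14.2 0;0 0 0 0.6 0 14.2 0;0 0 0 0.6 0 14.2 0")

```text
t: 22.57
position: [0.59, 0.2359, 0.0205]
tool_rot: [[0.0, 1.0, 0.002], [1.0, -0.0, 0.001], [0.001, 0.002, -1.0]]
wrist_force: [0.0, 0.1, 1.0]
finger_gap: 0.999
grasp_force: 0.0
```

```bash
python3 -c "
from h import *
plan((.590,.2345,.018))"
```

```text
at [0.59   0.2359 0.0205] turn [ 0.11 -0.06 -0.01] shift [-0.14  0.    0.25] t 22.57
```

>>> move_arm(steps="0 0 0 -0.1 0 0.1 0;0 0 0 -0.1 0 0.1 0;0 0 0 -0.1 0 0.1 1;0 0 0 -0.1 0 0.1 1;0 0 0 -0.1 0 0.1 1;0 0 0 -0.1 0 0.1 1;0 0 0 -0.1 0 0.1 1;0 0 0 -0.1 0 0.1 1")

```text
t: 23.23
position: [0.589, 0.2345, 0.0182]
tool_rot: [[-0.0, 1.0, 0.0], [1.0, 0.0, -0.0], [-0.0, 0.0, -1.0]]
wrist_force: [-0.0, 0.6, -0.9]
finger_gap: 0.63
grasp_force: 0.0
```

>>> move_arm(steps="0 0 0 0 0 0 1;0 0 0 0 0 0 1;0 0 0 0 0 0 1;0 0 0 0 0 0 1;0 0 0 0 0 0 1;0 0 0 0 0 0 1")

```text
t: 23.73
position: [0.5892, 0.2345, 0.0182]
tool_rot: [[-0.0, 1.0, 0.0], [1.0, 0.0, 0.0], [0.0, 0.0, -1.0]]
wrist_force: [0.4, -0.7, -1.1]
finger_gap: 0.249
grasp_force: 15.0
```

>>> move_arm(steps="0 0 0 0 0 -2 1;0 0 0 0 0 -5 1;0 0 0 0 0 -9 1;0 0 0 0 0 -13 1;0 0 0 0 -1 -17 1;0 0 0 -2 -2 -20 1;0 0 0 -5 -3 -22 1;0 0 0 -8 -4 -22 1")

```text
t: 24.4
position: [0.5505, 0.1564, 0.2433]
tool_rot: [[-0.003, 1.0, 0.009], [1.0, 0.003, 0.003], [0.003, 0.009, -1.0]]
wrist_force: [0.0, -0.2, -1.2]
finger_gap: 0.243
grasp_force: 15.0
```

>>> move_arm(steps="0 0 0 -4 -1 0 1;0 0 0 -8 -2 0 1;0 0 0 -12 -3 0 1;0 0 0 -15 -3 0 1;0 0 0 -17 -3 0 1;0 0 0 -18 -3 0 1;0 0 0 -18 -3 0 1;0 0 0 -18 -3 0 1")

```text
t: 25.07
position: [0.5191, -0.0244, 0.2381]
tool_rot: [[-0.001, 1.0, -0.0], [1.0, 0.001, 0.001], [0.001, -0.0, -1.0]]
wrist_force: [0.4, 0.4, -0.8]
finger_gap: 0.246
grasp_force: 15.0
```

```bash
python3 -c "
from h import *
s,f=look(); plan((.519,-.0255,.180)); print(bot.get_state()['finger_gap'])
m=cv2.inRange(f['pixels'],(165,165,165),(255,255,255)); m[:150]=0; m[:,:240]=0;m[:,400:]=0
circ(f,s,m,s['position'][2]-.004,300)
circ(f,s,hsv(f,(0,120,40),(8,255,255)),.146,200)
"
```

```text
at [ 0.5191 -0.0234  0.2382] turn [ 0.01 -0.07  0.16] shift [-0.21 -0.02  5.82] t 25.12
0.24594860224701204
bbox (240, 150, 156, 95) ellipse c [319.4 188.2] -> [0.5187 0.0064 0.2341] minencl 518.7 5.1 r 49.5
bbox (286, 162, 68, 38) ellipse c [319.2 205.7] -> [ 0.5185 -0.0323  0.146 ] minencl 518.8 -22.5 r 30.6
bbox (477, 69, 138, 160) ellipse c [543.  145.1] -> [0.714  0.0235 0.146 ] minencl 716.9 15.7 r 83.2
```

>>> move_arm(steps="0 0 0 -0.2 0 1 1;0 0 0 -0.2 0 3 1;0 0 0 -0.2 0 5 1;0 0 0 -0.2 0 6 1;0 0 0 -0.2 0 6.5 1;0 0 0 -0.2 0 6.5 1;0 0 0 -0.2 0 6.5 1")

```text
t: 25.7
position: [0.5196, -0.0268, 0.1735]
tool_rot: [[-0.001, 1.0, 0.001], [1.0, 0.001, 0.0], [0.0, 0.001, -1.0]]
wrist_force: [-1.0, 0.4, -1.5]
finger_gap: 0.245
grasp_force: 15.0
```

>>> move_arm(steps="0 0 0 0 0 0.4 1;0 0 0 0 0 0.7 1;0 0 0 0 0 0.9 1;0 0 0 0 0 1.1 1;0 0 0 0 0 1.3 1;0 0 0 0 0 1.5 1;0 0 0 0 0 1.65 1;0 0 0 0 0 1.65 1")

```text
t: 26.37
position: [0.5189, -0.0276, 0.1563]
tool_rot: [[-0.0, 1.0, -0.001], [1.0, 0.0, 0.0], [0.0, -0.001, -1.0]]
wrist_force: [0.6, 0.4, -0.6]
finger_gap: 0.243
grasp_force: 15.0
```

>>> move_arm(steps="0 0 0 0 0 0.1 1;0 0 0 0 0 0.15 1;0 0 0 0 0 0.15 1;0 0 0 0 0 0.15 1")

```text
t: 26.7
position: [0.5192, -0.0275, 0.156]
tool_rot: [[-0.0, 1.0, 0.0], [1.0, 0.0, -0.001], [-0.001, 0.0, -1.0]]
wrist_force: [-1.7, 0.3, 5.2]
finger_gap: 0.25
grasp_force: 15.0
```

Seated: the force rises at exactly the expected height. Release and retreat.

>>> move_arm(steps="0 0 0 0 0 0 0.85;0 0 0 0 0 0 0.7;0 0 0 0 0 0 0.3;0 0 0 0 0 0 0.1;0 0 0 0 0 0 0.1;0 0 0 0 0 -2 0.1;0 0 0 0 0 -5 0.1;0 0 0 0 0 -8 0.1")

```text
t: 27.37
position: [0.5184, -0.0274, 0.2353]
tool_rot: [[-0.001, 1.0, -0.002], [1.0, 0.001, 0.001], [0.001, -0.002, -1.0]]
wrist_force: [-0.1, -0.9, 0.3]
finger_gap: 0.667
grasp_force: 0.0
```

>>> move_arm(steps="0 0 0 0 0 -4 0;0 0 0 -4 0 -5 0;0 0 0 -8 0 -5 0;0 0 0 -12 0 -5 0;0 0 0 -12 0 -5 0;0 0 0 -12 0 -5 0;0 0 0 -12 0 -5 0;0 0 0 -12 0 -5 0")

```text
t: 28.03
position: [0.5193, -0.1457, 0.2851]
tool_rot: [[-0.003, 1.0, -0.0], [1.0, 0.003, 0.001], [0.001, -0.0, -1.0]]
wrist_force: [0.8, -0.5, -0.4]
finger_gap: 0.998
grasp_force: 0.0
```

```bash
python3 -c "
from h import *
for n in ('scene','side'):
    g=grab_frame(n); p={'scene':(300,110),'side':(315,120)}[n]; c=g['pixels'][p[1]:p[1]+120,p[0]:p[0]+100]
    cv2.imwrite(f'/tmp/{n}.png',cv2.resize(c,None,fx=4,fy=4,interpolation=2))
cv2.imwrite('pics/w12.png',np.hstack([cv2.imread('/tmp/scene.png'),cv2.imread('/tmp/side.png')]))
"
```

```text
(no output)
```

View pics/w12.png

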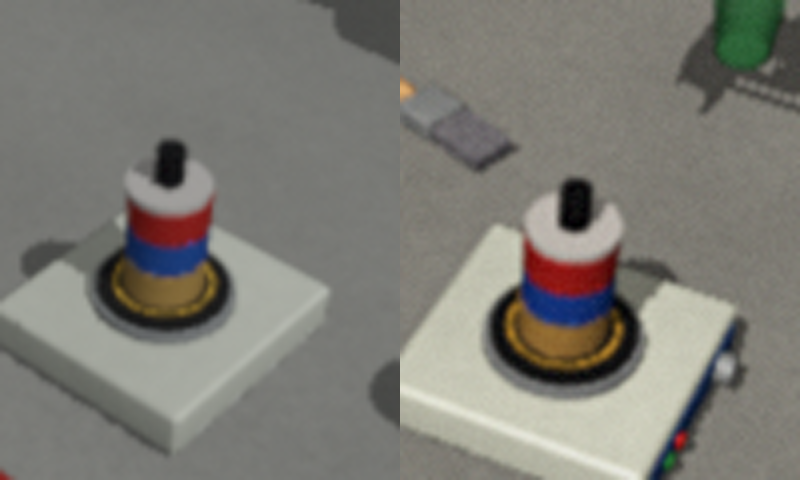

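The full stack stands straight and level in both views, with the lid at (169,185) and (573,225). The beaker and brush are untouched, and the gripper is clear of everything.

```bash
python3 -c "
from cell import ticket
print(ticket.close_job())"
```

```text
the job is handed in; nothing more can be done
None
```

The stack (pan, fine sieve, coarse sieve, lid) is built level and fully seated on the middle of the pad, the other items were left alone, and the job was handed in at about 28 s; no verdict came back.

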